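Ready the varnishing tray at the violin bench

ROBOT

A 7-joint arm with a two-finger parallel gripper is mounted at the origin on the work surface. World frame = base frame: x ahead of the robot, y to its left, z up, the work surface at z = 0. Lengths are in m, angles in rad, forces in N, time in s.
With the tool pointing down it reaches from about 0.4 to 0.85 m from the base axis. Payload 10.4 kg.
Tool frame: the origin (TCP) lies between the finger pads; the fingertips stand 14 mm ahead of it and the grasp point (between the pads) lies 5 mm behind it (r.finger_overhang is the z of the fingertips in the tool frame, in m); z points along the fingers, y is the line along which they close (so a half turn about z gives the same grasp; the last joint's range is limited). The gripper opens to 87 mm and grips with 3 to 60 N. Pads are 19 mm wide; open, the fingers measure 117 mm over their backs; the gripper's body (75 mm by 190 mm) begins 51 mm behind the grasp point.
Start: joints at [-1.307, 0.332, -0.065, 1.46, 0.022, 1.35, -0.088], TCP at [0.177, 0.599, 0.237] pointing down, gripper open.
Joint ranges: [-2.6, 2.6], [-0.5, 2.12], [-1.47, 1.34], [0.16, 2.42], [-1.27, 4.41], [0.06, 2.06], [-2.6, 2.6]. Speed limits (rad/s): [2.22, 2.22, 2.79, 2.79, 3.14, 3.14, 3.14].

INTERFACE

Orientations are given as a unit quaternion [x, y, z, w].
In Python, from bench import r, optics gives the robot as it stands.
- The arm moves only by the shell command python3 -m pendant 'ROWS' [FORCE]. ROWS is JSON, a list of rows, each a list of 7 numbers: the closure, from -1 (fully open) to 1 (shut), then the shift along the tool's x, y, z scaled (see below), then the turn, a rotation vector about the tool's x, y, z scaled (see below). In form: [[grip, x, y, z, rx, ry, rz], ...]. A call has 1 to 8 rows; each row is the pose to reach, as a shift and turn from the pose commanded when the call began, along the tool's axes at that moment; what a row does not reach only later rows make up. The controller multiplies each number of a shift by 0.3 m and each number of a turn by 120 degrees. A row lasts 1/8 s, in which the tool goes at most 62.5 mm and 10.7 degrees, less where a joint would pass 70% of its speed; a pose out of reach is approached as far as the arm can. A call with a number of a shift or a turn outside -1 to 1 is refused whole. A call with a gripper value outside its range is refused whole. The fingers move at their own pace and stop on an object; FORCE is the grip in N (left out, the last holds). Time passes only in rows, so rows that repeat a pose let the fingers close. It gives the time, the measured TCP pose, the force, the opening and the grip force at its end, in the units of the state.
- r.read_state(): the state, without advancing time (a new reading comes with each control period).
- optics.camera(name): name is "side" or "top" or "wrist"; returns a dict with "pixels" (420x560x3 uint8, red, green, blue), "vfov" (degrees; the focal length in pixels is half the picture's height over the tangent of half this angle, whatever the lens; pixels are square), "cx", "cy" (the principal point, pixels), "rvec" (rotation vector, rad) and "tvec" (3), from world to camera coordinates, as OpenCV has them. Camera axes: x right, y down, z forward; pixel columns grow to the right and rows downward; lengths in m; the calibration is good to about 2 mm. A picture is of the moment at which its call begins. There is no depth.
- r.close_job(): hands the job in; it is judged then, once.
The state is a dict: "time": time; "joint_positions": joint angles; "joint_vel": joint speeds; "joint_torque": joint torques, N m; "ee_pos": TCP position; "eef_rot": TCP orientation; "ft_force": force on the tool from outside, world axes, zero at the start; "torque": the same for the moment, N m; "width": finger opening in m; "grip_force": force on a finger pad.
Only numpy, scipy, OpenCV 4.12 (cv2) and the standard library are available. Lean on these libraries where they do the work, as an engineer would, in place of code of your own. Each camera call takes 0.05 s, during which the arm holds its last target. There are 200 camera calls.

TASK

Pick up the hand tray by its back board and tip the spruce blocks that lie on it off into the open wooden box, then set the empty tray down flat on the bench and let go of it. Then draw every bottle out of the slanting partitioned carton and stand them all upright together on the tray. Any block that goes astray belongs in the box too; knock no bottle over, and leave the jar and the tape roll where they are.

Things in the scene. Friction and masses are not known exactly. Their poses are not given: they have to be found in the camera images.
- carton: Deep open carton fixed on a sloping stand; origin on the bench under its middle, z up. It is tipped 0.436 rad (25 deg) about its own y, mouth leaning to its own -x side, roughly towards the robot: in this frame its cells' axis (out of the mouth) is (-0.422, 0, 0.906), up-slope is (0.906, 0, 0.422). 2 rows (up-slope) by 3 columns (along y) of square cells, pitch 66 mm, 63 mm clear, 120 mm deep.
- carton_floor (a point): Centre of the carton's inner floor, at the crossing of the dividers' feet, 49 mm above the bench. The carton is 132 mm (up-slope) by 198 mm (along y) inside, outer walls 4 mm thick, dividers 3 mm; all stand 120 mm tall from this floor.
- bottle1: Amber bottle 165 mm high, 0.14 to 0.28 kg: body diameter 48 mm up to 105 mm, neck, then a black cap, a cylinder of diameter 28 mm from 125 to 165 mm. Origin at the centre of its underside, z towards the cap. Starts, if present (3 or 4 of 6 are), in the carton's lower row, column 1 of 3 from its -y side, along the cell's axis, resting on the cell's lower wall, cap 45 mm proud of the dividers.
- bottle2: Amber bottle 165 mm high, 0.14 to 0.28 kg: body diameter 48 mm up to 105 mm, neck, then a black cap, a cylinder of diameter 28 mm from 125 to 165 mm. Origin at the centre of its underside, z towards the cap. Starts, if present (3 or 4 of 6 are), in the carton's lower row, column 2 of 3 from its -y side, along the cell's axis, resting on the cell's lower wall, cap 45 mm proud of the dividers.
- bottle3: Amber bottle 165 mm high, 0.14 to 0.28 kg: body diameter 48 mm up to 105 mm, neck, then a black cap, a cylinder of diameter 28 mm from 125 to 165 mm. Origin at the centre of its underside, z towards the cap. Starts, if present (3 or 4 of 6 are), in the carton's lower row, column 3 of 3 from its -y side, along the cell's axis, resting on the cell's lower wall, cap 45 mm proud of the dividers.
- bottle4: Amber bottle 165 mm high, 0.14 to 0.28 kg: body diameter 48 mm up to 105 mm, neck, then a black cap, a cylinder of diameter 28 mm from 125 to 165 mm. Origin at the centre of its underside, z towards the cap. Starts, if present (3 or 4 of 6 are), in the carton's upper row, column 1 of 3 from its -y side, along the cell's axis, resting on the cell's lower wall, cap 45 mm proud of the dividers.
- bottle5: Amber bottle 165 mm high, 0.14 to 0.28 kg: body diameter 48 mm up to 105 mm, neck, then a black cap, a cylinder of diameter 28 mm from 125 to 165 mm. Origin at the centre of its underside, z towards the cap. Starts, if present (3 or 4 of 6 are), in the carton's upper row, column 2 of 3 from its -y side, along the cell's axis, resting on the cell's lower wall, cap 45 mm proud of the dividers.
- bottle6: Amber bottle 165 mm high, 0.14 to 0.28 kg: body diameter 48 mm up to 105 mm, neck, then a black cap, a cylinder of diameter 28 mm from 125 to 165 mm. Origin at the centre of its underside, z towards the cap. Starts, if present (3 or 4 of 6 are), in the carton's upper row, column 3 of 3 from its -y side, along the cell's axis, resting on the cell's lower wall, cap 45 mm proud of the dividers.
- tray: Loose wooden tray like a dustpan, about 0.25 kg, 160 by 160 mm. Origin at the centre of its underside, z up. Floor 6 mm thick; open lip at x = -80 mm; side walls 6 mm thick, 30 mm high; at +x an upright back board, the grip, 8 mm thick (x = 72 to 80 mm), 70 mm high. Blocks slide off its waxed floor at a slope of about 25 deg. Starts flat on the bench, lip roughly towards the robot.
- block1: Small spruce block 32 by 26 by 24 mm (x, y, z), 20 g, loose; origin at the centre of its underside. 3 to 5 of the five are present and start on the tray.
- block2: Small spruce block 32 by 26 by 24 mm (x, y, z), 20 g, loose; origin at the centre of its underside. 3 to 5 of the five are present and start on the tray.
- block3: Small spruce block 32 by 26 by 24 mm (x, y, z), 20 g, loose; origin at the centre of its underside. 3 to 5 of the five are present and start on the tray.
- block4: Small spruce block 32 by 26 by 24 mm (x, y, z), 20 g, loose; origin at the centre of its underside. 3 to 5 of the five are present and start on the tray.
- block5: Small spruce block 32 by 26 by 24 mm (x, y, z), 20 g, loose; origin at the centre of its underside. 3 to 5 of the five are present and start on the tray.
- bin: Open dark wooden box, loose, 180 by 210 by 70 mm high (x, y, z), walls and floor 8 mm thick, 0.6 kg; origin at the centre of its underside, z up.
- jar: Bystander: lidded glass jar, 66 mm in diameter, 85 mm high, upright; origin at the centre of its underside.
- tape: Bystander: roll of white tape lying flat, 90 mm in diameter, 28 mm high; origin at the centre of its underside.
Mind the look-alikes: they are no part of the job. Leave any green look-alike of the bottle2 alone.

How it is judged:
By the outcome, as a careful person would: the job done as asked, in the order asked, and still so for the second after the job is handed in, with the robot touching nothing.
Of bottle1, bottle2, bottle3, bottle4, bottle5, bottle6 only 3 to 4 are there at a start; the rules pass over those that are not, and their reading is None.
Of block1, block2, block3, block4, block5 only 3 to 5 are there at a start; the rules pass over those that are not, and their reading is None.
At some moment in a run one of bin, block1, block2, block3, block4, block5 may be knocked a few centimetres aside while the robot is not near it.
It also fails if it takes over 210 s, if anything falls off the work surface, if the arm or the gripper's body presses on something with over 40 N, if the wrist force passes 120 N, or if a joint passes its speed limit or range.

## Working session

There is one attempt and no reset: what is moved stays moved. The work goes in short steps, Python scripts to look and compute and a shell command to move; the robot and the scene stay as the last step left them, time stands still between calls to the robot, and variables do not carry over. Pictures are saved under pics/ and viewed, at most 19 in all, crops included, and the job is handed in when it is done.

```bash
ls; mkdir -p pics; python3 - <<'E'
from bench import r, optics
import cv2,numpy as np
for n in("top","side"):
    c=optics.camera(n); cv2.imwrite(f"pics/{n}0.png",c["pixels"][:,:,::-1])
    R=cv2.Rodrigues(np.array(c["rvec"]))[0]; print(n,c["vfov"],c["cx"],c["cy"],(-R.T@np.array(c["tvec"])).round(3),R.round(3).tolist())
print(r.read_state())
E
```

```text
pics
top 45.651819250473096 278.52980425258534 210.5044410363134 [ 0.293 -0.089  1.202] [[0.023, -1.0, 0.003], [-0.978, -0.023, -0.206], [0.206, 0.001, -0.979]]
side 48.262822405960975 277.25341669262656 211.25208800746503 [-0.057  0.706  1.104] [[-0.802, -0.597, -0.001], [-0.426, 0.573, -0.7], [0.418, -0.561, -0.714]]
{'time': 0.1, 'joint_positions': array([-1.30659352,  0.33281322, -0.06469177,  1.46083672,  0.02156503,
        1.3498825 , -0.08851143]), 'joint_vel': array([ 9.20006025e-04, -2.27268942e-03,  1.67496791e-03, -2.42493877e-03,
       -4.07850972e-05,  1.42076910e-03, -5.05839063e-04]), 'joint_torque': array([ 1.98977912e-03, -6.24556661e+01,  2.50557752e-02, -3.90710986e+01,
       -6.13876199e-02,  3.65709595e-02,  6.00201565e-05]), 'ee_pos': array([0.17671051, 0.5991694 , 0.23584045]), 'eef_rot': array([ 1.42914413e-01,  9.89734854e-01, -6.18360961e-04, -7.74728544e-05]), 'ft_force': array([-0.5157028 ,  0.52346109, -0.56237175]), 'torque': array([-0.03124851,  0.03495214,  0.05619305]), 'grip_force': 0.0, 'width': 0.08715729332638046}
```

View pics/top0.png

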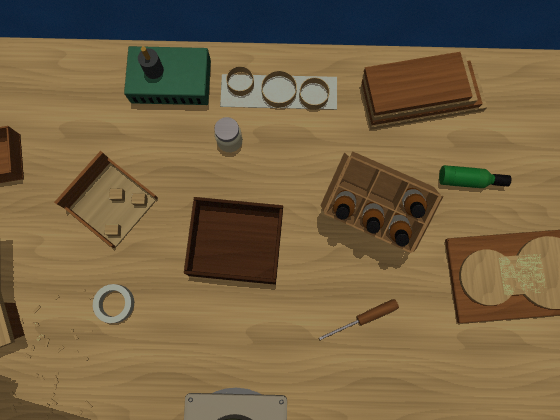

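View pics/side0.png

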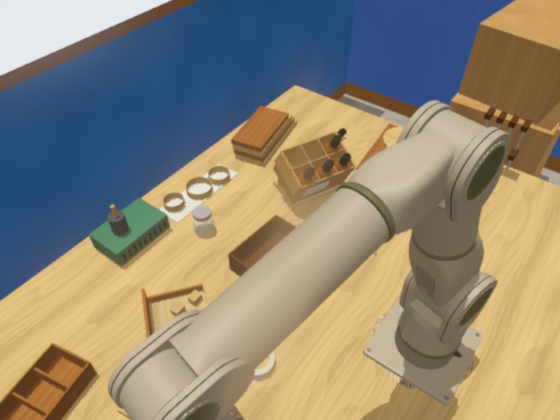

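The top view shows: the tray at (108,200) with its back board at the upper left edge (60,200)-(103,155), and three blocks at (117,195), (138,199) and (113,231). The bin is at (236,241). The carton is at (382,200), with caps at (343,211), (373,225), (401,237) and (417,210). The jar is at (228,135) and the tape at (113,304).
Look-alikes:
- Bottle: green bottle lying at (475,177), dark bottle in the green crate at (150,65).
- Tray or box: partial boxes at the left edge (8,155) and (10,325), and the lidded box at (418,88).
- Blocks: none.

By the description I choose the 4 amber bottles in the carton. I'll check that in a close crop.

```bash
cat > h.py <<'E'
from bench import r, optics
import cv2,numpy as np
from scipy.spatial.transform import Rotation as Ro
def cam(n):
    c=optics.camera(n); R=cv2.Rodrigues(np.array(c["rvec"]))[0]
    c["R"]=R; c["t"]=np.array(c["tvec"]).ravel(); c["f"]=210/np.tan(np.radians(c["vfov"]/2)); c["o"]=-R.T@c["t"]
    c["bgr"]=np.ascontiguousarray(c["pixels"][:,:,::-1]); return c
def ray(c,p,z):
    d=c["R"].T@np.array([(p[0]-c["cx"])/c["f"],(p[1]-c["cy"])/c["f"],1]); return c["o"]+d*(z-c["o"][2])/d[2]
def proj(c,P):
    q=c["R"]@np.array(P)+c["t"]; return np.array([c["cx"]+c["f"]*q[0]/q[2],c["cy"]+c["f"]*q[1]/q[2]])
def pose():
    s=r.read_state(); return np.array(s["ee_pos"]),Ro.from_quat(s["eef_rot"])
def rows(P,Q,dz=0):  # shift/turn from the present pose, in row units; P target of TCP
    p,q=pose(); s=q.inv().apply(np.array(P)-p)/0.3; w=(q.inv()*Q).as_rotvec()/np.radians(120)
    return s.round(3),w.round(3)
E
python3 - <<'E'
from h import *
c=cam("top"); b=c["bgr"]
a=cv2.resize(b[140:260,45:165],(400,400),interpolation=cv2.INTER_CUBIC)
d=cv2.resize(b[140:260,315:445],(400,400*120//130),interpolation=cv2.INTER_CUBIC)
d=cv2.copyMakeBorder(d,0,400-d.shape[0],0,0,cv2.BORDER_CONSTANT)
cv2.imwrite("pics/crop0.png",np.hstack([a,d]))
hsv=cv2.cvtColor(b,cv2.COLOR_BGR2HSV)
# black caps
m=((hsv[...,2]<38)).astype(np.uint8); m[:150]=0;m[260:]=0;m[:,:320]=0;m[:,440:]=0
n,l,st,ce=cv2.connectedComponentsWithStats(m)
for i in range(1,n):
    if st[i,4]>60: print("cap",st[i],ce[i].round(1))
for nm,p,z in[("boardL",(58,201),.07),("boardR",(103,154),.07),("lipL",(115,247),.006),("lipR",(157,199),.03),("bin1",(191,199),.07),("bin2",(283,205),.07),("bin3",(277,287),.07),("bin4",(186,278),.07)]:
    print(nm,ray(c,p,z).round(3))
for p in((343,211),(373,225),(401,237),(417,210)): print(ray(c,p,.2).round(3))
E
```

```text
cap [410 202  15  16 191] [416.9 209.5]
cap [336 204  14  16 173] [342.5 211.3]
cap [366 217  14  17 181] [372.7 224.9]
cap [395 230  14  16 188] [401.3 237.6]
boardL [0.542 0.426 0.07 ]
boardR [0.659 0.332 0.07 ]
lipL [0.446 0.305 0.006]
lipR [0.561 0.206 0.03 ]
bin1 [0.554 0.117 0.07 ]
bin2 [ 0.545 -0.097  0.07 ]
bin3 [ 0.356 -0.088  0.07 ]
bin4 [0.371 0.118 0.07 ]
[ 0.506 -0.22   0.2  ]
[ 0.478 -0.281  0.2  ]
[ 0.455 -0.337  0.2  ]
[ 0.512 -0.372  0.2  ]
```

View pics/crop0.png

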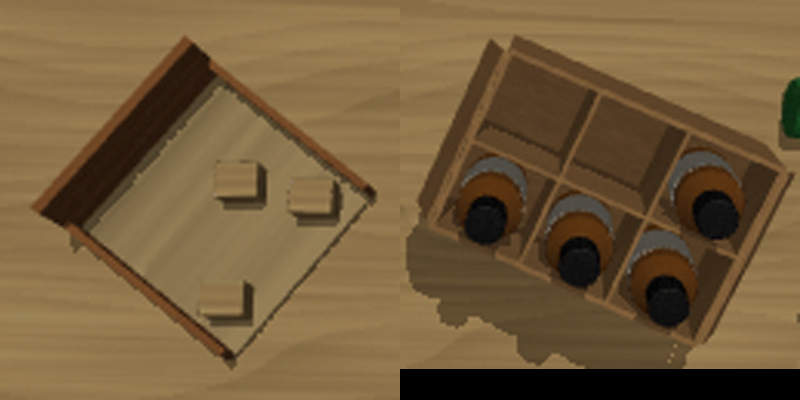

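The crop confirms three blocks on the tray, with the board at its upper left. There are four amber bottles in the carton: lower columns 1–3 and upper column 1. Next I work out the tray and bin poses and the first move.

```bash
python3 - <<'E'
from h import *
c=cam("top")
f=lambda u,v:(45+u/3.3333,140+v/3.3333)
A=ray(c,f(32,207),.07);B=ray(c,f(186,37),.07);C=ray(c,f(375,193),.03);D=ray(c,f(225,352),.03)
print(A,B,C,D,[np.linalg.norm(v) for v in(A-B,C-D,(B-C)[:2],(A-D)[:2])])
ctr=(A+B+C+D)/4; d=B-A; e=C-D; ang=[np.arctan2(v[0],-v[1]) for v in(d,e)]; g=(A+B-C-D)[:2]; 
print(ctr,np.degrees(ang),np.degrees(np.arctan2(g[1],g[0])))
yaw=np.arctan2(g[1],g[0]); ty=np.array([d[1],-d[0]]); 
u=g/np.linalg.norm(g); P=np.r_[((A+B)/2)[:2]-u*.004,.049]; print("board",P,"yaw",np.degrees(yaw))
def Q(yaw): # tool down, y along yaw
    y=np.array([np.cos(yaw),np.sin(yaw),0]);z=np.array([0,0,-1.]);return Ro.from_matrix(np.c_[np.cross(y,z),y,z])
print(rows(np.r_[P[:2],.15],Q(yaw)),rows(P,Q(yaw)))
E
```

```text
[0.5392591  0.43323379 0.07      ] [0.66575052 0.33799416 0.07      ] [0.56412446 0.2052258  0.03      ] [0.44601469 0.30301684 0.03      ] [np.float64(0.15833719095612375), np.float64(0.1533395192300997), np.float64(0.16719836296475382), np.float64(0.16015920911668016)]
[0.55378719 0.31986765 0.05      ] [53.0226835  50.37635027] 53.46178545933235
board [0.60012337 0.38240013 0.049     ] yaw 53.46178545933235
(array([-1.558, -0.294,  0.287]), array([-0.   ,  0.   ,  0.168])) (array([-1.558, -0.294,  0.624]), array([-0.   ,  0.   ,  0.168]))
```

```bash
python3 -m pendant '[[-1,-0.2,-0.04,0,0,0,0.08],[-1,-0.4,-0.08,0,0,0,0.168],[-1,-0.6,-0.12,0,0,0,0.168],[-1,-0.8,-0.15,0,0,0,0.168],[-1,-0.9,-0.17,0,0,0,0.168],[-1,-0.9,-0.17,0,0,0,0.168]]' 60
cat >> h.py <<'E'
def Qd(yaw,tilt=0): # tool down, y along yaw (deg); tilt leans the pointing direction towards tool y
    a=np.radians(yaw);y=np.array([np.cos(a),np.sin(a),0]);z=np.array([0,0,-1.])
    return Ro.from_matrix(np.c_[np.cross(y,z),y,z])*Ro.from_rotvec([-np.radians(tilt),0,0])
E
python3 - <<'E'
from h import *
print(rows((.600,.382,.12),Qd(53)),rows((.600,.382,.049),Qd(53)))
E
```

```text
time: 0.95
ee_pos: [0.4242, 0.4718, 0.2362]
eef_rot: [0.316, 0.949, -0.0, 0.001]
ft_force: [-0.3, 0.5, -0.3]
width: 0.087
grip_force: 0.0
(array([-0.648,  0.112,  0.388]), array([-0.   ,  0.001,  0.001])) (array([-0.648,  0.113,  0.625]), array([-0.   ,  0.001,  0.001]))
```

```bash
python3 -m pendant '[[-1,-0.2,0.04,0.1,0,0,0],[-1,-0.4,0.08,0.2,0,0,0],[-1,-0.55,0.1,0.3,0,0,0],[-1,-0.648,0.113,0.388,0,0,0],[-1,-0.648,0.113,0.388,0,0,0],[-1,-0.648,0.113,0.388,0,0,0]]' 60
python3 - <<'E'
from h import *
c=cam("wrist");cv2.imwrite("pics/w1.png",c["bgr"])
p,q=pose(); print(p,proj(c,p+[0,0,-.05]))
E
```

```text
time: 1.7
ee_pos: [0.5963, 0.3875, 0.1206]
eef_rot: [0.313, 0.95, 0.001, -0.001]
ft_force: [-0.7, 0.6, 1.7]
width: 0.087
grip_force: 0.0
[0.59636087 0.38790638 0.12119717] [281.72038044 235.5332277 ]
```

View pics/w1.png

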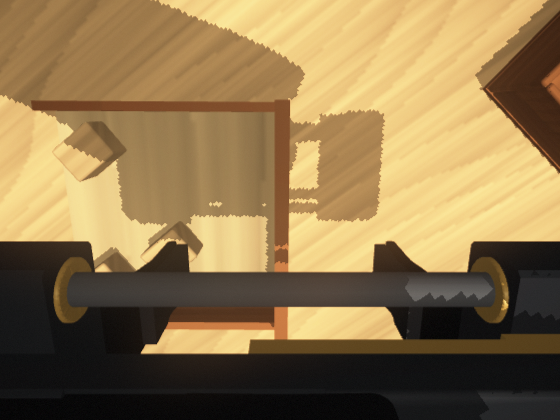

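The wrist view shows the board edge vertical at column 282, centred between the fingers. One block corner at (202,243) is close under the left finger, so I'll descend with the gripper part closed (about 50 mm).

```bash
python3 -m pendant '[[-0.15,0,0,0,0,0,0],[-0.15,0,0,0,0,0,0],[-0.15,0,0,0.1,0,0,0],[-0.15,0,0,0.236,0,0,0],[-0.15,0,0,0.236,0,0,0],[1,0,0,0.236,0,0,0],[1,0,0,0.236,0,0,0],[1,0,0,0.236,0,0,0]]' 60
python3 -m pendant '[[1,0,0,0,0,0,0],[1,0,0,-0.1,0,0,0],[1,0,0,-0.2,0,0,0],[1,0,0,-0.4,0,0,0],[1,0,0,-0.4,0,0,0],[1,0,0,-0.4,0,0,0]]' 60
python3 - <<'E'
from h import *
c=cam("top");cv2.imwrite("pics/t1.png",c["bgr"])
E
```

```text
time: 2.75
ee_pos: [0.5982, 0.386, 0.0508]
eef_rot: [0.314, 0.949, 0.001, 0.001]
ft_force: [-1.0, 0.0, -0.2]
width: 0.0278
grip_force: 0.0
time: 3.5
ee_pos: [0.5973, 0.3854, 0.1686]
eef_rot: [0.314, 0.949, -0.0, -0.0]
ft_force: [-0.6, -0.3, -3.7]
width: 0.0066
grip_force: 60.3
```

View pics/t1.png

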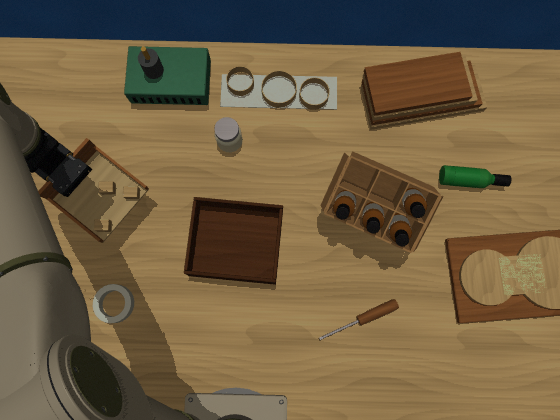

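The tray is gripped and lifted level at (95,190), with the blocks still on it at (108,188), (130,198) and (107,226). The bin hasn't moved. I'll carry it gently with a slight back-tilt.

```bash
python3 - <<'E'
from h import *
R=np.linspace(.711,.66,12)
for i in range(1,7):
    a=np.radians(33-16.5*i/6); rad=.711-.03*i/6
    print(rows((rad*np.cos(a),rad*np.sin(a),.17+.08*i/6),Qd(52.7-27*i/6,-8*min(1,i/3))))
E
```

```text
(array([-0.093, -0.053, -0.052]), array([0.021, 0.001, 0.043]))
(array([-0.189, -0.115, -0.097]), array([0.043, 0.003, 0.081]))
(array([-0.28 , -0.181, -0.141]), array([0.065, 0.008, 0.118]))
(array([-0.368, -0.251, -0.185]), array([0.065, 0.011, 0.156]))
(array([-0.452, -0.325, -0.23 ]), array([0.065, 0.013, 0.193]))
(array([-0.531, -0.402, -0.274]), array([0.064, 0.016, 0.231]))
```

```bash
python3 -m pendant '[[1,-0.05,-0.03,-0.05,0.03,0,0.02],[1,-0.14,-0.08,-0.08,0.05,0,0.06],[1,-0.23,-0.15,-0.12,0.065,0,0.1],[1,-0.32,-0.22,-0.16,0.065,0.01,0.14],[1,-0.41,-0.29,-0.2,0.065,0.01,0.175],[1,-0.49,-0.36,-0.25,0.065,0.015,0.21],[1,-0.53,-0.4,-0.27,0.065,0.015,0.23],[1,-0.53,-0.4,-0.27,0.065,0.015,0.23]]' 60
python3 - <<'E'
from h import *
c=cam("top"); b=c["bgr"]; hsv=cv2.cvtColor(b,cv2.COLOR_BGR2HSV)
for i in range(1,7):
    a=np.radians(16.5-15*i/6); rad=.681-.05*i/6
    print(rows((rad*np.cos(a),rad*np.sin(a),.25),Qd(25.7-26*i/6,-8)))
cv2.imwrite("pics/t2.png",b)
E
```

```text
time: 4.55
ee_pos: [0.654, 0.1931, 0.2503]
eef_rot: [0.531, 0.844, -0.059, -0.036]
ft_force: [-0.0, 0.6, -3.1]
width: 0.0071
grip_force: 60.5
(array([-0.096, -0.049,  0.006]), array([0.   , 0.006, 0.037]))
(array([-0.185, -0.097,  0.013]), array([0.   , 0.011, 0.073]))
(array([-0.27 , -0.149,  0.02 ]), array([0.001, 0.016, 0.108]))
(array([-0.351, -0.205,  0.028]), array([0.001, 0.021, 0.144]))
(array([-0.429, -0.263,  0.036]), array([0.001, 0.026, 0.18 ]))
(array([-0.503, -0.324,  0.045]), array([0.001, 0.031, 0.216]))
```

View pics/t2.png

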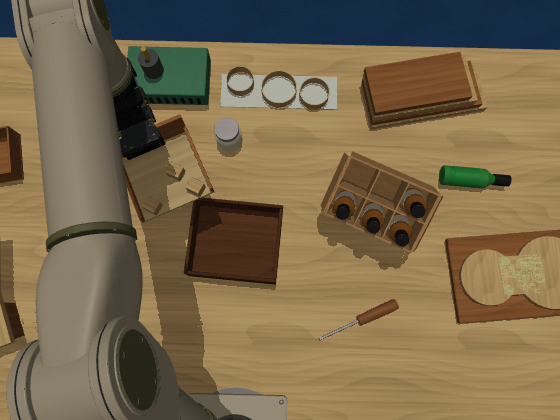

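The blocks are still on the tray at (150,207), (176,172) and (195,187), and the bin is still at (236,241). Carrying on.

```bash
python3 -m pendant '[[1,-0.05,-0.02,0,0,0,0.02],[1,-0.13,-0.07,0.01,0,0.01,0.05],[1,-0.21,-0.12,0.015,0,0.013,0.085],[1,-0.3,-0.17,0.02,0,0.02,0.12],[1,-0.38,-0.23,0.03,0,0.02,0.155],[1,-0.45,-0.285,0.04,0,0.03,0.19],[1,-0.503,-0.324,0.045,0,0.031,0.216],[1,-0.503,-0.324,0.045,0,0.031,0.216]]' 60
python3 - <<'E'
from h import *
c=cam("top"); b=c["bgr"]; cv2.imwrite("pics/t3.png",b)
print(rows((.61,.012,.25),Qd(-2,10)))
for t in(0,15,25,35,42,48):
    a=np.radians(t); L=np.array([.515,.012,.088]); y=np.array([np.cos(a),0,np.sin(a)]);z=np.array([np.sin(a),0,-np.cos(a)])
    P=L+.156*y-.045*z; print(t,P.round(3),rows(P,Qd(-2,t)))
E
```

```text
time: 5.6
ee_pos: [0.6308, 0.0138, 0.251]
eef_rot: [0.709, 0.702, -0.048, -0.049]
ft_force: [0.0, -0.1, -3.3]
width: 0.0071
grip_force: 60.5
(array([-0.014, -0.069,  0.012]), array([-0.149, -0.001,  0.013]))
0 [0.671 0.012 0.133] (array([-0.012,  0.186,  0.371]), array([-0.066,  0.001,  0.013]))
15 [0.654 0.012 0.172] (array([-0.013,  0.112,  0.25 ]), array([-0.191, -0.001,  0.013]))
25 [0.637 0.012 0.195] (array([-0.013,  0.047,  0.182]), array([-0.274, -0.002,  0.013]))
35 [0.617 0.012 0.214] (array([-0.014, -0.03 ,  0.127]), array([-0.357, -0.003,  0.013]))
42 [0.601 0.012 0.226] (array([-0.014, -0.088,  0.096]), array([-0.416, -0.004,  0.013]))
48 [0.586 0.012 0.234] (array([-0.014, -0.141,  0.076]), array([-0.466, -0.005,  0.013]))
```

View pics/t3.png

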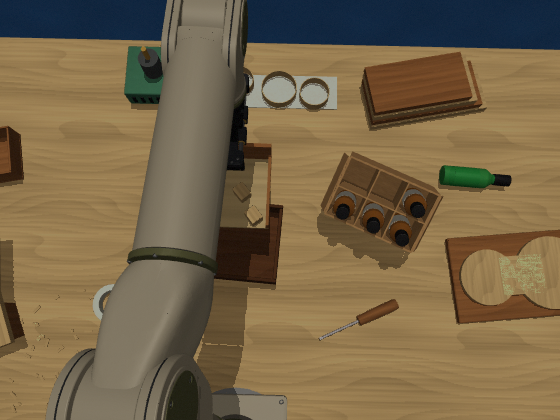

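Two blocks are visible on the tray at (242,192) and (254,214), and the bin is unmoved. Pouring now.

```bash
python3 -m pendant '[[1,-0.01,0.02,0.05,-0.06,0,0.01],[1,-0.013,0.05,0.12,-0.12,0,0.013],[1,-0.013,0.112,0.25,-0.19,0,0.013],[1,-0.013,0.08,0.21,-0.23,0,0.013],[1,-0.013,0.047,0.182,-0.274,0,0.013],[1,-0.013,0.02,0.16,-0.31,0,0.013],[1,-0.014,-0.03,0.127,-0.357,0,0.013],[1,-0.014,-0.03,0.127,-0.357,0,0.013]]' 60
python3 -m pendant '[[1,0,0,0,0,0,0],[1,0,-0.06,0,-0.05,0,0],[1,0,-0.117,0.01,-0.11,0,0],[1,0,-0.117,0.01,-0.11,0,0],[1,0,-0.117,0.01,-0.11,0,0],[1,0,-0.117,0.01,-0.11,0,0]]' 60
python3 - <<'E'
from h import *
c=cam("wrist"); b=cam("top")["bgr"]; cv2.imwrite("pics/w4.png",np.hstack([cv2.resize(c["bgr"],(400,300)),cv2.resize(b[80:320,100:420],(400,300))]))
E
```

```text
time: 6.65
ee_pos: [0.6153, 0.0137, 0.2141]
eef_rot: [0.685, 0.664, 0.212, 0.213]
ft_force: [-0.7, -0.3, -1.6]
width: 0.0071
grip_force: 60.0
time: 7.4
ee_pos: [0.5905, 0.0123, 0.1918]
eef_rot: [0.658, 0.634, 0.285, 0.291]
ft_force: [-3.8, -0.3, -0.4]
width: 0.007
grip_force: 64.9
```

View pics/w4.png

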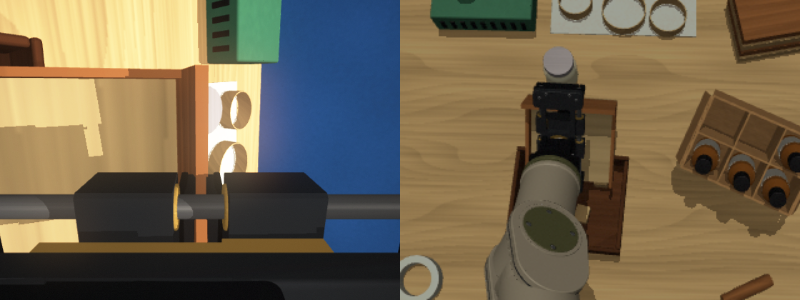

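The tilt came out lower than planned: the lip is inside the box with slight contact (about 4 N). The visible tray floor is empty and a block shows in the bin at crop (583,213). I'll raise straight up and check.

```bash
python3 -m pendant '[[1,0,0.05,-0.044,0,0,0],[1,0,0.1,-0.088,0,0,0],[1,0,0.2,-0.175,0,0,0],[1,0,0.3,-0.26,0,0,0],[1,0,0.3,-0.26,0,0,0],[1,0,0.3,-0.26,0,0,0]]' 60
python3 - <<'E'
from h import *
c=cam("side"); b=cam("top")["bgr"]; cv2.imwrite("pics/w5.png",np.hstack([cv2.resize(c["bgr"][150:330,180:420],(400,300)),cv2.resize(b[140:320,130:370],(400,300))]))
E
```

```text
time: 8.25
ee_pos: [0.5916, 0.0122, 0.3098]
eef_rot: [0.657, 0.634, 0.285, 0.29]
ft_force: [-0.6, 0.4, -3.2]
width: 0.0067
grip_force: 59.2
```

View pics/w5.png

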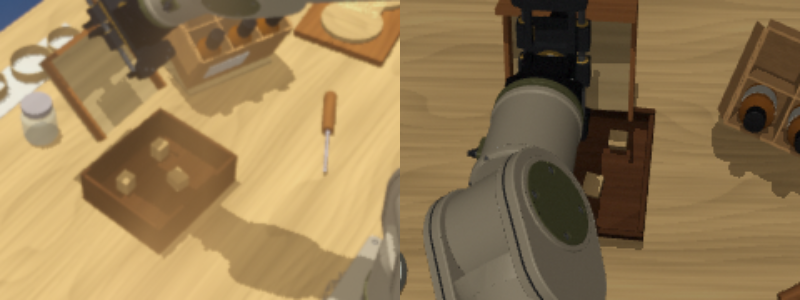

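All three blocks are in the bin, at side crop (125,182), (160,148) and (178,178), and the tray is empty. Next I bring the tray back to its old spot and set it down.

```bash
python3 -c "
from h import *
for P,y,t in(((.63,.012,.27),0,0),((.66,.18,.24),26,0)): print(rows(P,Qd(y,t)))"
```

```text
(array([ 0.004, -0.01 ,  0.183]), array([ 0.4  ,  0.004, -0.016]))
(array([ 0.566, -0.032,  0.312]), array([ 0.392,  0.095, -0.22 ]))
```

```bash
python3 -m pendant '[[1,0,0,0.03,0.08,0,0],[1,0,0,0.07,0.16,0,0],[1,0,0,0.11,0.24,0,0],[1,0,0,0.15,0.32,0,-0.01],[1,0,-0.01,0.183,0.4,0,-0.016],[1,0,-0.01,0.183,0.4,0,-0.016],[1,0,-0.01,0.183,0.4,0,-0.016]]' 60
python3 -c "
from h import *
for P,y,t in(((.65,.18,.25),26,0),((.6,.384,.2),53,0)): print(rows(P,Qd(y,t)))"
```

```text
time: 9.22
ee_pos: [0.6306, 0.0099, 0.2713]
eef_rot: [0.709, 0.705, -0.002, 0.004]
ft_force: [0.2, -0.4, -1.5]
width: 0.0066
grip_force: 59.1
(array([0.568, 0.062, 0.067]), array([ 0.001,  0.004, -0.219]))
(array([ 1.248, -0.109,  0.227]), array([-0.   ,  0.004, -0.444]))
```

```bash
python3 -m pendant '[[1,0.08,0.01,0,0,0,-0.03],[1,0.2,0.03,0.02,0,0,-0.08],[1,0.33,0.05,0.03,0,0,-0.13],[1,0.46,0.06,0.05,0,0,-0.18],[1,0.56,0.062,0.06,0,0,-0.219],[1,0.7,0.045,0.08,0,0,-0.27],[1,0.83,0.01,0.1,0,0,-0.31],[1,0.83,0.01,0.1,0,0,-0.31]]' 60
python3 -c "
from h import *
for P,y,t in(((.6,.384,.15),53,0),((.6,.384,.052),53,0)): print(rows(P,Qd(y,t)))"
```

```text
time: 10.22
ee_pos: [0.6323, 0.2651, 0.2405]
eef_rot: [0.442, 0.897, -0.001, 0.002]
ft_force: [0.5, -1.0, -2.3]
width: 0.0069
grip_force: 59.1
(array([0.381, 0.156, 0.3  ]), array([-0.   ,  0.002, -0.129]))
(array([0.383, 0.156, 0.627]), array([-0.   ,  0.002, -0.129]))
```

```bash
python3 -m pendant '[[1,0.13,0.05,0.1,0,0,-0.05],[1,0.26,0.1,0.2,0,0,-0.1],[1,0.382,0.156,0.35,0,0,-0.129],[1,0.382,0.156,0.45,0,0,-0.129],[1,0.382,0.156,0.55,0,0,-0.129],[1,0.382,0.156,0.61,0,0,-0.129],[1,0.382,0.156,0.618,0,0,-0.129],[1,0.382,0.156,0.618,0,0,-0.129]]' 60
python3 -m pendant '[[1,0,0,0.01,0,0,0],[1,0,0,0.017,0,0,0],[1,0,0,0.017,0,0,0]]' 60
```

```text
time: 11.22
ee_pos: [0.6112, 0.3872, 0.0707]
eef_rot: [0.32, 0.947, 0.011, 0.009]
ft_force: [-4.8, 7.4, 66.7]
width: 0.0088
grip_force: 64.8
time: 11.6
ee_pos: [0.6133, 0.39, 0.0696]
eef_rot: [0.319, 0.947, 0.014, 0.011]
ft_force: [-4.3, 11.9, 81.2]
width: 0.0093
grip_force: 71.7
```

There is force already at z = 0.07, so the tray has shifted in the grip. Backing off and looking.

```bash
python3 -m pendant '[[1,0,0,-0.06,0,0,0],[1,0,0,-0.1,0,0,0],[1,0,0,-0.1,0,0,0],[1,0,0,-0.1,0,0,0]]' 60
python3 - <<'E'
from h import *
c=cam("side"); b=cam("top")["bgr"];w=cam("wrist")["bgr"]; cv2.imwrite("pics/w6.png",np.hstack([cv2.resize(c["bgr"][240:420,60:300],(400,300)),cv2.resize(w,(400,300))]))
E
```

```text
time: 12.1
ee_pos: [0.6026, 0.3777, 0.0772]
eef_rot: [0.322, 0.947, -0.004, 0.002]
ft_force: [0.5, 0.1, -2.0]
width: 0.0071
grip_force: 59.9
```

View pics/w6.png

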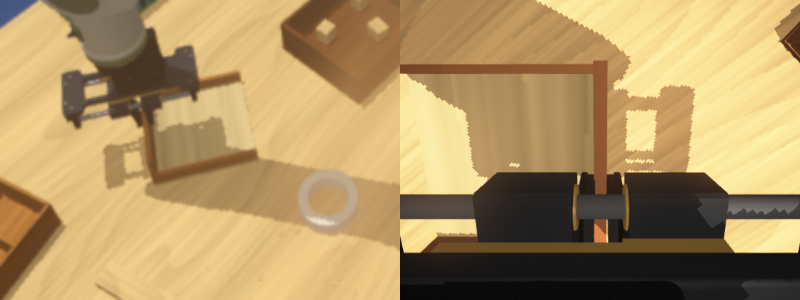

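The tray looks level. The fingers must have closed during the lift, so it's held about 20 mm higher on the board and TCP z of about 0.072 is the floor contact. Easing down, then releasing.

```bash
python3 -m pendant '[[1,0,0,0.006,0,0,0],[1,0,0,0.006,0,0,0]]' 60; python3 -m pendant '[[1,0,0,0.006,0,0,0],[1,0,0,0.006,0,0,0]]' 60;
```

```text
time: 12.5
ee_pos: [0.6031, 0.3781, 0.0764]
eef_rot: [0.322, 0.947, -0.003, 0.002]
ft_force: [-0.1, 0.7, -1.7]
width: 0.0072
grip_force: 59.9
time: 12.75
ee_pos: [0.6032, 0.3783, 0.075]
eef_rot: [0.321, 0.947, -0.003, 0.002]
ft_force: [0.4, 0.1, -0.7]
width: 0.007
grip_force: 59.9
```

```bash
python3 -m pendant '[[1,0,0,0.006,0,0,0],[1,0,0,0.006,0,0,0]]' 60; python3 -m pendant '[[1,0,0,0.005,0,0,0],[1,0,0,0.005,0,0,0]]' 60;
```

```text
time: 13.0
ee_pos: [0.6035, 0.3785, 0.0742]
eef_rot: [0.322, 0.947, -0.002, 0.002]
ft_force: [-1.9, -0.4, 4.0]
width: 0.0075
grip_force: 60.0
time: 13.25
ee_pos: [0.6037, 0.3787, 0.074]
eef_rot: [0.322, 0.947, -0.002, 0.003]
ft_force: [-4.9, -1.3, 14.9]
width: 0.0071
grip_force: 60.0
```

```bash
python3 -m pendant '[[0.6,0,0,0,0,0,0],[0.3,0,0,0,0,0,0],[0,0,0,0,0,0,0],[-0.15,0,0,0,0,0,0],[-0.15,0,0,-0.1,0,0,0],[-0.15,0,0,-0.3,0,0,0],[-0.15,0,0,-0.5,0,0,0],[-0.15,0,0,-0.7,0,0,0]]' 40
python3 - <<'E'
from h import *
c=cam("top");cv2.imwrite("pics/t7.png",c["bgr"])
print(c["f"])
# carton: caps' top centres; yaw from line of lower-row caps at equal height
# lower row wall contact: bottle axis offset: cell half 31.5, radius 24 -> 7.5 mm down-slope
s=np.array([.906,0,.422]);a=np.array([-.422,0,.906])
def P(row,col,h): return np.array([0,0,.049])+s*((row-.5)*.066-.0075)+np.array([0,(col-1)*.066,0])+a*h
for row in(0,1): print(P(row,1,.165),P(row,1,.145))
E
```

```text
time: 14.25
ee_pos: [0.6026, 0.3795, 0.2838]
eef_rot: [0.322, 0.947, -0.003, 0.002]
ft_force: [0.4, 0.9, 0.0]
width: 0.0502
grip_force: 0.0
498.938556453308
[-0.106323  0.        0.181399] [-0.097883  0.        0.163279]
[-0.046527  0.        0.209251] [-0.038087  0.        0.191131]
```

View pics/t7.png

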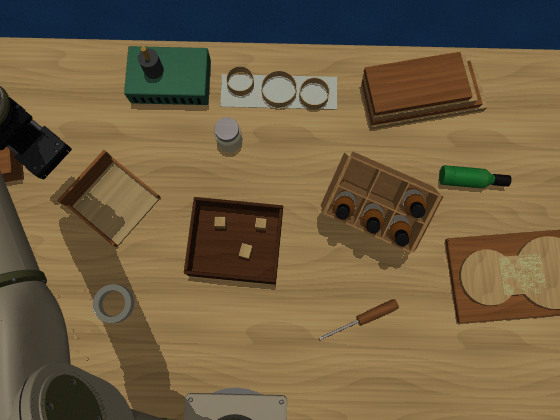

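The tray lies flat on its own, with corners at (61,201), (104,153), (116,246) and (159,197). The blocks are in the bin at (220,222), (261,224) and (245,251). Now the bottle geometry.

```bash
cat > g.py <<'E'
from h import *
def caps(c=None):
    c=c or cam("top"); hsv=cv2.cvtColor(c["bgr"],cv2.COLOR_BGR2HSV)
    m=((hsv[...,2]<38)).astype(np.uint8); m[:150]=0;m[260:]=0;m[:,:320]=0;m[:,440:]=0
    n,l,st,ce=cv2.connectedComponentsWithStats(m)
    return c,[(st[i,0]+st[i,2]/2-.5,st[i,1]+st[i,3]/2-.5) for i in range(1,n) if st[i,4]>100]
E
python3 - <<'E'
from g import *
c,k=caps(); k=sorted(k)
print(k)
L=[ray(c,p,.163) for p in k[:3]]; U=ray(c,k[3],.191)
print(np.round(L,3),U.round(3),[np.linalg.norm(L[i]-L[i+1]) for i in(0,1)])
d=L[0]-L[2]; yaw=np.arctan2(-d[0],d[1]); R=Ro.from_rotvec([0,0,yaw]).as_matrix(); print("yaw",np.degrees(yaw))
O=[]
for col,p in((2,L[0]),(1,L[1]),(0,L[2])): O.append(p-R@[-.0979,(col-1)*.066,.163])
O.append(U-R@[-.0381,-.066,.191]); print(np.round(O,4))
# tray
A=ray(c,(60,202),.07);B=ray(c,(104,153),.07);C=ray(c,(158.5,197),.03);D=ray(c,(114.5,244.5),.03)
print(np.round([A,B,C,D],3))
g=(A+B-C-D)[:2]; print("tray",((A+B+C+D)/4).round(3),np.degrees(np.arctan2(g[1],g[0])),[np.linalg.norm(v) for v in((A-B),(B-C)[:2],(C-D),(D-A)[:2])])
# rough height check of carton origin using side camera cap
s=cam("side")
for p in L+[U]: print(proj(s,p).round(1))
E
```

```text
[(np.float64(342.5), np.float64(211.5)), (np.float64(372.5), np.float64(225.0)), (np.float64(401.5), np.float64(238.0)), (np.float64(417.0), np.float64(209.5))]
[[ 0.513 -0.224  0.163]
 [ 0.485 -0.287  0.163]
 [ 0.459 -0.348  0.163]] [ 0.515 -0.374  0.191] [np.float64(0.0691794982699048), np.float64(0.06611853257249671)]
yaw -23.572475607003675
[[ 0.5762 -0.3232  0.    ]
 [ 0.5749 -0.3261  0.    ]
 [ 0.5749 -0.3262  0.    ]
 [ 0.5761 -0.3291  0.    ]]
[[0.54  0.421 0.07 ]
 [0.661 0.33  0.07 ]
 [0.566 0.203 0.03 ]
 [0.449 0.299 0.03 ]]
tray [0.554 0.313 0.05 ] 53.2818581834833 [np.float64(0.15160597156389388), np.float64(0.1584657107118556), np.float64(0.15158164678474667), np.float64(0.15239374347815215)]
[309.5 172.6]
[328.3 165.4]
[345.7 158.6]
[335.8 140.8]
```

```bash
cat >> g.py <<'E'
CO=np.array([.5755,-.326,0]); CY=-23.6; CR=Ro.from_euler('z',CY,degrees=True)
TO=np.array([.556,.316,0]); TY=53.
def bot(n,h):
    row,col=(n-1)//3,(n-1)%3; s=np.array([.906,0,.422]);a=np.array([-.422,0,.906])
    return CO+CR.apply(np.array([0,0,.049])+s*((row-.5)*.066-.0075)+np.array([0,(col-1)*.066,0])+a*h)
QB=Qd(CY,25)
def tr(x,y,z): return TO+Ro.from_euler('z',TY,degrees=True).apply([x,y,z])
E
python3 - <<'E'
from g import *
print(bot(4,.222),bot(4,.142))
print(rows((.66,.2,.33),Qd(25)),rows((.66,.0,.38),Qd(0)), rows((.6,-.25,.38),Qd(-23)))
E
```

```text
[ 0.48439917 -0.35822291  0.260893  ] [ 0.51533557 -0.37173869  0.188413  ]
(array([-0.514, -0.362, -0.143]), array([0.002, 0.004, 0.229])) (array([-0.922, -0.891, -0.308]), array([0.003, 0.003, 0.437])) (array([-1.271, -1.674, -0.307]), array([0.004, 0.003, 0.629]))
```

```bash
python3 -m pendant '[[-0.15,-0.17,-0.12,-0.1,0,0,0.07],[-0.15,-0.34,-0.24,-0.14,0,0,0.15],[-0.15,-0.5,-0.36,-0.18,0,0,0.23],[-0.15,-0.64,-0.53,-0.23,0,0,0.3],[-0.15,-0.78,-0.71,-0.27,0,0,0.37],[-0.15,-0.92,-0.89,-0.3,0,0,0.437],[-0.15,-0.92,-0.89,-0.3,0,0,0.437],[-0.15,-0.92,-0.89,-0.3,0,0,0.437]]' 40
python3 - <<'E'
from g import *
print(rows((.58,-.22,.38),Qd(-15,10)),rows(bot(4,.262),QB))
E
```

```text
time: 15.4
ee_pos: [0.6586, -0.0023, 0.3739]
eef_rot: [0.708, 0.706, -0.002, 0.003]
ft_force: [0.3, 0.7, 0.2]
width: 0.0499
grip_force: 0.0
(array([-0.727, -0.26 , -0.015]), array([-0.082, -0.007,  0.123])) (array([-1.164, -0.629,  0.264]), array([-0.204, -0.039,  0.193]))
```

```bash
python3 -m pendant '[[-0.15,-0.18,-0.065,0,-0.02,0,0.03],[-0.15,-0.36,-0.13,0,-0.05,0,0.07],[-0.15,-0.54,-0.2,0,-0.08,0,0.1],[-0.15,-0.72,-0.27,0,-0.11,-0.01,0.13],[-0.15,-0.88,-0.38,0.08,-0.15,-0.03,0.16],[-0.15,-1,-0.5,0.17,-0.204,-0.039,0.193],[-0.15,-1,-0.62,0.22,-0.204,-0.039,0.193],[-0.15,-1,-0.629,0.22,-0.204,-0.039,0.193]]' 40
python3 - <<'E'
from g import *
print(rows(bot(4,.262),QB),rows(bot(4,.222),QB),rows(bot(4,.142),QB))
E
```

```text
time: 16.4
ee_pos: [0.4691, -0.2988, 0.3087]
eef_rot: [0.816, 0.536, 0.12, 0.179]
ft_force: [0.9, -0.1, 0.9]
width: 0.0498
grip_force: 0.0
(array([-0.162,  0.047,  0.064]), array([-0.   , -0.003,  0.001])) (array([-0.162,  0.047,  0.197]), array([-0.   , -0.003,  0.001])) (array([-0.164,  0.047,  0.463]), array([-0.   , -0.003,  0.001]))
```

```bash
python3 -m pendant '[[-0.15,-0.1,0.03,0.03,0,0,0],[-0.15,-0.163,0.047,0.064,0,0,0],[-0.15,-0.163,0.047,0.12,0,0,0],[-0.15,-0.163,0.047,0.18,0,0,0],[-0.15,-0.163,0.047,0.18,0,0,0],[-0.15,-0.163,0.047,0.18,0,0,0]]' 40
python3 - <<'E'
from g import *
print(rows(bot(4,.142),QB))
c=cam("wrist"); t=cam("top"); cv2.imwrite("pics/w8.png",np.hstack([cv2.resize(c["bgr"],(400,300)),cv2.resize(t["bgr"][120:270,300:500],(400,300))])); print([proj(c,bot(n,.165)).round(0)*400/560 for n in(1,2,3,4)])
E
```

```text
time: 17.15
ee_pos: [0.4849, -0.3584, 0.2679]
eef_rot: [0.816, 0.537, 0.119, 0.181]
ft_force: [-0.7, 0.4, 0.4]
width: 0.0501
grip_force: 0.0
(array([-0.001, -0.012,  0.287]), array([ 0.   , -0.001,  0.002]))
[array([116.42857143, 163.57142857]), array([110.        ,  82.85714286]), array([102.85714286, -12.14285714]), array([195.        , 164.28571429])]
```

View pics/w8.png

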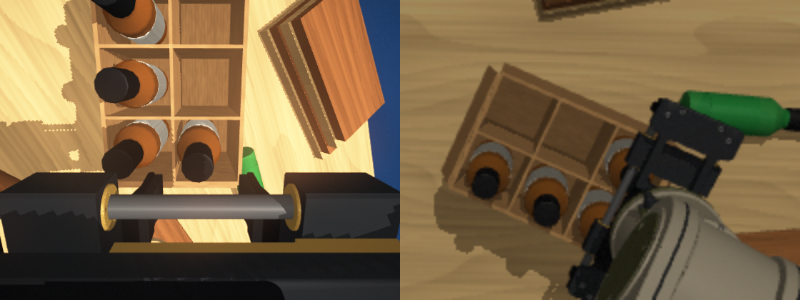

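The wrist view shows bottle4's cap at (197,163) against a predicted (195,164), and bottle1's at (120,160). The aim is right and the fingers are clear of both, so I descend, grip and draw it out.

```bash
python3 -m pendant '[[-0.15,0,-0.007,0.1,0,0,0],[-0.15,0,-0.007,0.2,0,0,0],[-0.15,0,-0.007,0.28,0,0,0],[-0.15,0,-0.007,0.28,0,0,0],[1,0,-0.007,0.28,0,0,0],[1,0,-0.007,0.28,0,0,0],[1,0,-0.007,0.28,0,0,0],[1,0,-0.007,0.28,0,0,0]]' 40
python3 -m pendant '[[1,0,0,0,0,0,0],[1,0,0,-0.05,0,0,0],[1,0,0,-0.15,0,0,0],[1,0,0,-0.25,0,0,0],[1,0,0,-0.35,0,0,0],[1,0,0,-0.45,0,0,0],[1,0,0,-0.5,0,0,0],[1,0,0,-0.5,0,0,0]]' 40
python3 - <<'E'
from g import *
p,q=pose()
print(rows((.50,-.25,.39),Qd(-23,0)),rows((.6,-.05,.38),Qd(0)))
for s in ((32,37),(32,-37),(-40,37),(-40,-37)): print(tr(s[0]/1e3,s[1]/1e3,.148))
E
```

```text
time: 18.25
ee_pos: [0.5154, -0.3724, 0.1913]
eef_rot: [0.816, 0.536, 0.12, 0.181]
ft_force: [-2.6, 2.1, 7.9]
width: 0.0272
grip_force: 40.0
time: 19.25
ee_pos: [0.4564, -0.3476, 0.3261]
eef_rot: [0.816, 0.536, 0.12, 0.181]
ft_force: [-0.2, 0.7, -2.2]
width: 0.0269
grip_force: 39.9
(array([ 0.357,  0.094, -0.191]), array([ 0.209, -0.   , -0.004])) (array([ 1.101,  0.116, -0.141]), array([ 0.206,  0.042, -0.192]))
[0.54570857 0.36382349 0.148     ]
[0.60480759 0.31928918 0.148     ]
[0.50237789 0.30632174 0.148     ]
[0.56147691 0.26178742 0.148     ]
```

```bash
python3 -m pendant '[[1,0.05,0.02,-0.08,0.03,0,0],[1,0.13,0.05,-0.16,0.08,0,0],[1,0.24,0.07,-0.2,0.13,0,0],[1,0.4,0.09,-0.2,0.19,0.01,-0.03],[1,0.57,0.1,-0.19,0.206,0.02,-0.08],[1,0.75,0.11,-0.17,0.206,0.03,-0.12],[1,0.93,0.12,-0.15,0.206,0.04,-0.16],[1,0.98,0.12,-0.15,0.206,0.04,-0.19]]' 40
python3 - <<'E'
from g import *
print(rows((.62,.15,.36),Qd(15)),rows(tr(.032,.037,.36),Qd(30)))
E
```

```text
time: 20.25
ee_pos: [0.5874, -0.0786, 0.3797]
eef_rot: [0.706, 0.708, -0.003, 0.0]
ft_force: [-0.5, -0.7, -1.4]
width: 0.027
grip_force: 40.0
(array([0.762, 0.111, 0.061]), array([-0.002,  0.002, -0.124])) (array([ 1.475, -0.135,  0.059]), array([-0.003,  0.002, -0.249]))
```

```bash
python3 -m pendant '[[1,0.1,0.02,0.01,0,0,-0.02],[1,0.25,0.04,0.03,0,0,-0.04],[1,0.42,0.06,0.04,0,0,-0.07],[1,0.58,0.08,0.05,0,0,-0.1],[1,0.74,0.08,0.06,0,0,-0.13],[1,0.87,0.05,0.06,0,0,-0.16],[1,0.98,0.02,0.06,0,0,-0.19],[1,0.98,0.02,0.06,0,0,-0.19]]' 40
python3 - <<'E'
from g import *
print(rows(tr(.032,.037,.25),Qd(30)),rows(tr(.032,.037,.165),Qd(30)))
E
```

```text
time: 21.25
ee_pos: [0.5921, 0.2156, 0.3628]
eef_rot: [0.553, 0.834, -0.001, -0.0]
ft_force: [-0.2, -0.8, -2.4]
width: 0.0273
grip_force: 40.0
(array([0.516, 0.051, 0.375]), array([-0.001,  0.001, -0.059])) (array([0.516, 0.052, 0.659]), array([-0.001,  0.001, -0.059]))
```

```bash
python3 -m pendant '[[1,0.12,0.01,0.08,0,0,-0.02],[1,0.3,0.03,0.18,0,0,-0.04],[1,0.45,0.045,0.3,0,0,-0.059],[1,0.516,0.052,0.42,0,0,-0.059],[1,0.516,0.052,0.54,0,0,-0.059],[1,0.516,0.052,0.63,0,0,-0.059],[1,0.516,0.052,0.66,0,0,-0.059],[1,0.516,0.052,0.66,0,0,-0.059]]' 40
python3 - <<'E'
from g import *
print(rows(tr(.032,.037,.151),Qd(30)))
c=cam("side"); t=cam("top"); cv2.imwrite("pics/w9.png",np.hstack([cv2.resize(c["bgr"][210:390,60:300],(400,300)),cv2.resize(t["bgr"][120:270,20:220],(400,300))]))
E
```

```text
time: 22.25
ee_pos: [0.5483, 0.3591, 0.1655]
eef_rot: [0.503, 0.864, -0.002, 0.0]
ft_force: [-0.0, -0.1, -1.4]
width: 0.0274
grip_force: 40.0
(array([0.018, 0.   , 0.048]), array([-0.001,  0.001, -0.004]))
```

View pics/w9.png

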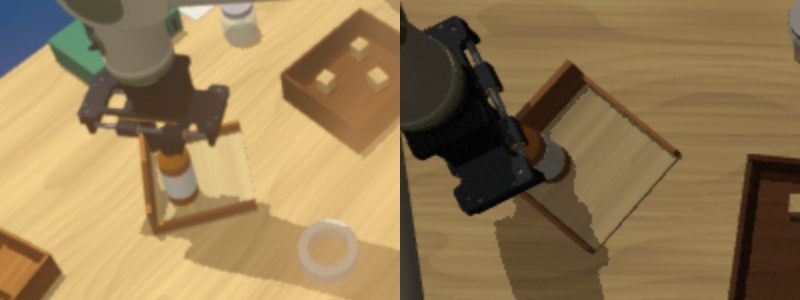

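Bottle4 hangs upright over the tray's back-left corner, inside the walls (base at side crop (183,200)). Lowering gently.

```bash
python3 -m pendant '[[1,0.018,0,0.02,0,0,0],[1,0.018,0,0.035,0,0,0],[1,0.018,0,0.035,0,0,0]]' 40; python3 -m pendant '[[1,0,0,0.007,0,0,0],[1,0,0,0.007,0,0,0]]' 40
```

```text
time: 22.72
ee_pos: [0.5451, 0.364, 0.1544]
eef_rot: [0.503, 0.864, -0.002, 0.0]
ft_force: [-0.0, -0.1, -2.3]
width: 0.0272
grip_force: 40.0
time: 22.98
ee_pos: [0.5454, 0.3639, 0.1526]
eef_rot: [0.503, 0.864, -0.002, 0.0]
ft_force: [0.2, -0.3, -1.5]
width: 0.0274
grip_force: 40.0
```

```bash
python3 -m pendant '[[1,0,0,0.006,0,0,0],[1,0,0,0.006,0,0,0]]' 40
```

```text
time: 23.22
ee_pos: [0.5459, 0.364, 0.1516]
eef_rot: [0.503, 0.864, -0.001, 0.001]
ft_force: [-0.4, -0.9, 3.4]
width: 0.0269
grip_force: 39.9
```

```bash
python3 -m pendant '[[0.25,0,0,0,0,0,0],[0.1,0,0,0,0,0,0],[-0.1,0,0,0,0,0,0],[-0.15,0,0,-0.05,0,0,0],[-0.15,0,0,-0.15,0,0,0],[-0.15,0,0,-0.3,0,0,0],[-0.15,0,0,-0.5,0,0,0],[-0.15,0,0,-0.65,0,0,0]]' 40
python3 - <<'E'
from g import *
print(rows((.63,.1,.34),Qd(10)),rows((.64,0,.36),Qd(0)))
E
```

```text
time: 24.22
ee_pos: [0.5457, 0.3642, 0.3498]
eef_rot: [0.503, 0.864, -0.0, 0.001]
ft_force: [1.1, 0.3, -0.7]
width: 0.0501
grip_force: 0.0
(array([-0.905, -0.191,  0.034]), array([0.   , 0.001, 0.163])) (array([-1.211, -0.326, -0.032]), array([0.   , 0.001, 0.246]))
```

```bash
python3 -m pendant '[[-0.15,-0.1,-0.02,-0.03,0,0,0.02],[-0.15,-0.28,-0.05,-0.05,0,0,0.05],[-0.15,-0.46,-0.09,-0.05,0,0,0.09],[-0.15,-0.64,-0.13,-0.05,0,0,0.12],[-0.15,-0.82,-0.18,-0.05,0,0,0.16],[-0.15,-1,-0.24,-0.05,0,0,0.2],[-0.15,-1,-0.3,-0.05,0,0,0.24],[-0.15,-1,-0.3,-0.05,0,0,0.245]]' 40
python3 - <<'E'
from g import *
print(rows((.5,-.2,.37),Qd(-15,10)),rows(bot(1,.3),QB),rows(bot(2,.3),QB))
E
```

```text
time: 25.22
ee_pos: [0.6149, 0.0571, 0.362]
eef_rot: [0.707, 0.707, -0.001, 0.0]
ft_force: [-0.8, 0.8, 0.7]
width: 0.05
grip_force: 0.0
(array([-0.857, -0.383, -0.024]), array([-0.083, -0.01 ,  0.125])) (array([-1.26 , -0.718,  0.198]), array([-0.206, -0.042,  0.194])) (array([-1.059, -0.63 ,  0.197]), array([-0.206, -0.042,  0.194]))
```

```bash
python3 -m pendant '[[-0.15,-0.15,-0.08,0,-0.03,0,0.03],[-0.15,-0.32,-0.16,0,-0.07,-0.01,0.07],[-0.15,-0.49,-0.25,0,-0.11,-0.02,0.1],[-0.15,-0.66,-0.36,0.02,-0.15,-0.03,0.13],[-0.15,-0.82,-0.47,0.06,-0.19,-0.04,0.17],[-0.15,-0.96,-0.57,0.12,-0.206,-0.042,0.194],[-0.15,-1,-0.63,0.18,-0.206,-0.042,0.194],[-0.15,-1,-0.63,0.197,-0.206,-0.042,0.194]]' 40
python3 - <<'E'
from g import *
print(rows(bot(2,.222),QB),rows(bot(2,.145),QB))
E
```

```text
time: 26.22
ee_pos: [0.4257, -0.2436, 0.303]
eef_rot: [0.817, 0.535, 0.118, 0.182]
ft_force: [0.4, 0.7, 0.7]
width: 0.05
grip_force: 0.0
(array([-0.052,  0.022,  0.268]), array([0., 0., 0.])) (array([-0.051,  0.021,  0.524]), array([0., 0., 0.]))
```

```bash
python3 -m pendant '[[-0.15,-0.051,0.022,0.1,0,0,0],[-0.15,-0.051,0.022,0.2,0,0,0],[-0.15,-0.051,0.022,0.26,0,0,0],[-0.15,-0.051,0.022,0.26,0,0,0]]' 40
python3 - <<'E'
from g import *
c=cam("wrist"); t=cam("top"); cv2.imwrite("pics/w10.png",np.hstack([cv2.resize(c["bgr"],(400,300)),cv2.resize(t["bgr"][120:270,20:220],(400,300))])); print([proj(c,bot(n,.165)).round(0)*400/560 for n in(1,2,3)],rows(bot(2,.145),QB))
E
```

```text
time: 26.72
ee_pos: [0.4572, -0.2705, 0.235]
eef_rot: [0.816, 0.537, 0.118, 0.181]
ft_force: [-0.3, 0.6, 0.4]
width: 0.0501
grip_force: 0.0
[array([197.85714286, 239.28571429]), array([197.85714286, 169.28571429]), array([198.57142857,  87.85714286])] (array([-0.012, -0.006,  0.267]), array([ 0.001, -0.   ,  0.002]))
```

View pics/w10.png

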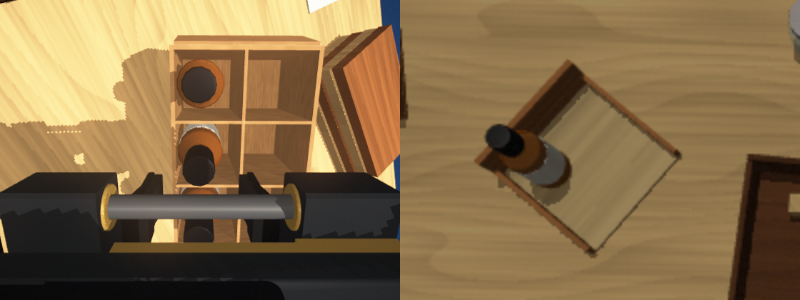

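Bottle2's cap is at (199,165) as predicted, and bottle4 stands upright in the tray's back-left corner. Next: grip and draw.

```bash
python3 -m pendant '[[-0.15,-0.01,0,0.1,0,0,0],[-0.15,-0.01,0,0.2,0,0,0],[-0.15,-0.01,0,0.265,0,0,0],[-0.15,-0.01,0,0.265,0,0,0],[1,-0.01,0,0.265,0,0,0],[1,-0.01,0,0.265,0,0,0],[1,-0.01,0,0.265,0,0,0],[1,-0.01,0,0.265,0,0,0]]' 40
python3 -m pendant '[[1,0,0,0,0,0,0],[1,0,0,-0.05,0,0,0],[1,0,0,-0.15,0,0,0],[1,0,0,-0.27,0,0,0],[1,0,0,-0.39,0,0,0],[1,0,0,-0.5,0,0,0],[1,0,0,-0.53,0,0,0],[1,0,0,-0.53,0,0,0]]' 40
python3 - <<'E'
from g import *
print(rows((.48,-.15,.37),Qd(-15,0)),rows((.6,.05,.36),Qd(5)))
E
```

```text
time: 27.82
ee_pos: [0.4869, -0.2874, 0.1642]
eef_rot: [0.816, 0.536, 0.119, 0.182]
ft_force: [-4.7, 2.6, 6.5]
width: 0.027
grip_force: 40.0
time: 28.82
ee_pos: [0.4249, -0.2607, 0.3072]
eef_rot: [0.816, 0.536, 0.119, 0.182]
ft_force: [0.0, 0.9, -2.6]
width: 0.0269
grip_force: 40.0
(array([ 0.411,  0.108, -0.181]), array([ 0.208,  0.016, -0.069])) (array([ 1.182,  0.186, -0.109]), array([ 0.204,  0.052, -0.233]))
```

```bash
python3 -m pendant '[[1,0.06,0.02,-0.08,0.03,0,0],[1,0.18,0.05,-0.15,0.09,0,-0.02],[1,0.32,0.08,-0.18,0.15,0.01,-0.05],[1,0.48,0.11,-0.17,0.2,0.02,-0.09],[1,0.65,0.13,-0.15,0.204,0.03,-0.12],[1,0.82,0.15,-0.14,0.204,0.04,-0.16],[1,0.98,0.17,-0.12,0.204,0.05,-0.19],[1,1,0.18,-0.11,0.204,0.052,-0.233]]' 40
python3 - <<'E'
from g import *
print(rows((.62,.15,.36),Qd(15)),rows(tr(.032,-.037,.34),Qd(30)))
E
```

```text
time: 29.82
ee_pos: [0.5777, 0.0049, 0.3571]
eef_rot: [0.673, 0.74, -0.002, -0.0]
ft_force: [-0.2, -0.7, -2.0]
width: 0.0274
grip_force: 40.0
(array([ 0.468,  0.186, -0.011]), array([-0.001,  0.001, -0.08 ])) (array([1.035, 0.189, 0.054]), array([-0.002,  0.001, -0.205]))
```

```bash
python3 -m pendant '[[1,0.12,0.04,0,0,0,-0.02],[1,0.28,0.09,0,0,0,-0.05],[1,0.44,0.14,0,0,0,-0.08],[1,0.6,0.17,0.01,0,0,-0.11],[1,0.76,0.18,0.02,0,0,-0.14],[1,0.9,0.19,0.04,0,0,-0.17],[1,1,0.19,0.054,0,0,-0.205],[1,1,0.19,0.054,0,0,-0.205]]' 40
python3 - <<'E'
from g import *
print(rows(tr(.032,-.037,.25),Qd(30)),rows(tr(.032,-.037,.165),Qd(30)),rows(tr(.032,-.037,.154),Qd(30)))
E
```

```text
time: 30.82
ee_pos: [0.606, 0.3081, 0.3418]
eef_rot: [0.501, 0.866, -0.001, -0.0]
ft_force: [0.7, -0.3, -2.4]
width: 0.0272
grip_force: 40.0
(array([0.035, 0.016, 0.306]), array([-0.001,  0.   , -0.001])) (array([0.035, 0.016, 0.589]), array([-0.001,  0.   , -0.001])) (array([0.035, 0.016, 0.626]), array([-0.001,  0.   , -0.001]))
```

```bash
python3 -m pendant '[[1,0.035,0.016,0.1,0,0,0],[1,0.035,0.016,0.25,0,0,0],[1,0.035,0.016,0.4,0,0,0],[1,0.035,0.016,0.52,0,0,0],[1,0.035,0.016,0.59,0,0,0],[1,0.035,0.016,0.615,0,0,0],[1,0.035,0.016,0.624,0,0,0],[1,0.035,0.016,0.624,0,0,0]]' 40; python3 -m pendant '[[1,0,0,0.006,0,0,0],[1,0,0,0.006,0,0,0]]' 40
```

```text
time: 31.82
ee_pos: [0.6068, 0.3161, 0.1578]
eef_rot: [0.503, 0.864, 0.001, 0.001]
ft_force: [-0.7, -0.6, -2.1]
width: 0.0266
grip_force: 40.0
time: 32.08
ee_pos: [0.6064, 0.3162, 0.1553]
eef_rot: [0.503, 0.864, 0.0, 0.001]
ft_force: [0.7, -0.3, -1.9]
width: 0.027
grip_force: 40.0
```

```bash
python3 -m pendant '[[1,0,0,0.006,0,0,0],[1,0,0,0.006,0,0,0]]' 40;python3 -m pendant '[[1,0,0,0.006,0,0,0],[1,0,0,0.006,0,0,0]]' 40
```

```text
time: 32.33
ee_pos: [0.6062, 0.3162, 0.153]
eef_rot: [0.503, 0.864, -0.0, 0.0]
ft_force: [-0.6, -1.0, -1.9]
width: 0.0267
grip_force: 40.0
time: 32.58
ee_pos: [0.6067, 0.3162, 0.1524]
eef_rot: [0.503, 0.864, 0.001, 0.001]
ft_force: [-2.3, -0.3, 6.2]
width: 0.0269
grip_force: 40.0
```

Contact. Releasing and heading back.

```bash
python3 -m pendant '[[0.25,0,0,0,0,0,0],[0.1,0,0,0,0,0,0],[-0.1,0,0,0,0,0,0],[-0.15,0,0,-0.05,0,0,0],[-0.15,0,0,-0.15,0,0,0],[-0.15,0,0,-0.3,0,0,0],[-0.15,0,0,-0.5,0,0,0],[-0.15,0,0,-0.65,0,0,0]]' 40
python3 -m pendant '[[-0.15,-0.1,-0.04,-0.03,0,0,0.02],[-0.15,-0.28,-0.09,-0.05,0,0,0.05],[-0.15,-0.46,-0.14,-0.05,0,0,0.09],[-0.15,-0.64,-0.2,-0.05,0,0,0.12],[-0.15,-0.82,-0.25,-0.05,0,0,0.16],[-0.15,-1,-0.3,-0.05,0,0,0.2],[-0.15,-1,-0.37,-0.05,0,0,0.24],[-0.15,-1,-0.37,-0.05,0,0,0.245]]' 40
python3 - <<'E'
from g import *
c,k=caps();print(k)
print(rows(bot(3,.3),QB),rows(bot(1,.3),QB))
E
```

```text
time: 33.58
ee_pos: [0.6062, 0.3161, 0.3506]
eef_rot: [0.503, 0.864, 0.001, 0.001]
ft_force: [0.9, 0.5, 0.6]
width: 0.0501
grip_force: 0.0
time: 34.58
ee_pos: [0.6568, -0.0022, 0.3621]
eef_rot: [0.708, 0.707, 0.0, 0.0]
ft_force: [-0.2, 0.6, -0.5]
width: 0.0502
grip_force: 0.0
[(np.float64(342.5), np.float64(211.5)), (np.float64(401.5), np.float64(237.5))]
(array([-0.665, -0.685,  0.193]), array([-0.205, -0.043,  0.194])) (array([-1.068, -0.862,  0.193]), array([-0.205, -0.043,  0.194]))
```

```bash
python3 -m pendant '[[-0.15,-0.12,-0.1,0,-0.03,0,0.03],[-0.15,-0.27,-0.22,0,-0.07,-0.01,0.07],[-0.15,-0.42,-0.34,0,-0.11,-0.02,0.1],[-0.15,-0.57,-0.46,0.02,-0.15,-0.03,0.13],[-0.15,-0.72,-0.58,0.05,-0.19,-0.04,0.17],[-0.15,-0.86,-0.7,0.1,-0.205,-0.043,0.194],[-0.15,-0.98,-0.82,0.17,-0.205,-0.043,0.194],[-0.15,-1,-0.862,0.193,-0.205,-0.043,0.194]]' 40
python3 - <<'E'
from g import *
print(rows(bot(1,.222),QB),rows(bot(1,.145),QB))
E
```

```text
time: 35.62
ee_pos: [0.3983, -0.3019, 0.3032]
eef_rot: [0.817, 0.535, 0.119, 0.181]
ft_force: [0.2, 0.7, 0.7]
width: 0.05
grip_force: 0.0
(array([-0.058,  0.027,  0.271]), array([ 0.   , -0.001,  0.   ])) (array([-0.058,  0.026,  0.527]), array([ 0.   , -0.001,  0.   ]))
```

```bash
python3 -m pendant '[[-0.15,-0.06,0.025,0.1,0,0,0],[-0.15,-0.062,0.025,0.2,0,0,0],[-0.15,-0.062,0.025,0.26,0,0,0],[-0.15,-0.062,0.025,0.26,0,0,0],[-0.15,-0.062,0.025,0.26,0,0,0]]' 40
python3 - <<'E'
from g import *
c=cam("wrist");g=cv2.cvtColor(c["bgr"],cv2.COLOR_BGR2HSV)
m=(g[...,2]<50).astype(np.uint8);m[245:]=0
n,l,st,ce=cv2.connectedComponentsWithStats(m)
print([(st[i],ce[i].round()) for i in range(1,n) if st[i,4]>300]); print([proj(c,bot(n,.165)).round(0) for n in(1,3)],rows(bot(1,.145),QB))
E
```

```text
time: 36.25
ee_pos: [0.4297, -0.333, 0.237]
eef_rot: [0.816, 0.536, 0.119, 0.181]
ft_force: [-0.4, 0.4, 1.2]
width: 0.05
grip_force: 0.0
[(array([254,   0,  47,  27, 943], dtype=int32), array([277.,  11.]))]
[array([276., 233.]), array([276., -15.])] (array([-0.004, -0.005,  0.269]), array([ 0.001, -0.001,  0.001]))
```

```bash
python3 -m pendant '[[-0.15,-0.004,0,0.1,0,0,0],[-0.15,-0.004,0,0.2,0,0,0],[-0.15,-0.004,0,0.267,0,0,0],[-0.15,-0.004,0,0.267,0,0,0],[1,-0.004,0,0.267,0,0,0],[1,-0.004,0,0.267,0,0,0],[1,-0.004,0,0.267,0,0,0],[1,-0.004,0,0.267,0,0,0]]' 40
python3 -m pendant '[[1,0,0,0,0,0,0],[1,0,0,-0.05,0,0,0],[1,0,0,-0.15,0,0,0],[1,0,0,-0.27,0,0,0],[1,0,0,-0.39,0,0,0],[1,0,0,-0.5,0,0,0],[1,0,0,-0.53,0,0,0],[1,0,0,-0.53,0,0,0]]' 40
python3 - <<'E'
from g import *
print(rows((.48,-.15,.37),Qd(-15,0)),rows((.6,.05,.36),Qd(5)))
E
```

```text
time: 37.3
ee_pos: [0.46, -0.3481, 0.164]
eef_rot: [0.816, 0.535, 0.119, 0.181]
ft_force: [-2.2, 1.8, 5.1]
width: 0.027
grip_force: 40.0
time: 38.3
ee_pos: [0.3981, -0.3211, 0.3068]
eef_rot: [0.816, 0.535, 0.119, 0.181]
ft_force: [0.2, -0.0, -3.3]
width: 0.0271
grip_force: 40.0
(array([ 0.632,  0.11 , -0.181]), array([ 0.208,  0.015, -0.07 ])) (array([ 1.403,  0.188, -0.108]), array([ 0.204,  0.052, -0.234]))
```

```bash
python3 -m pendant '[[1,0.06,0.02,-0.08,0.03,0,0],[1,0.18,0.05,-0.15,0.09,0,-0.02],[1,0.32,0.08,-0.18,0.15,0.01,-0.05],[1,0.48,0.11,-0.17,0.2,0.02,-0.09],[1,0.65,0.13,-0.16,0.204,0.03,-0.12],[1,0.82,0.15,-0.15,0.204,0.04,-0.16],[1,0.98,0.17,-0.14,0.204,0.05,-0.19],[1,1,0.18,-0.13,0.204,0.052,-0.233]]' 40
python3 - <<'E'
from g import *
print(rows((.6,.05,.36),Qd(5)),rows((.58,.15,.36),Qd(15)),rows(tr(-.04,-.037,.34),Qd(30)))
E
```

```text
time: 39.3
ee_pos: [0.549, -0.0546, 0.3629]
eef_rot: [0.673, 0.74, -0.001, -0.001]
ft_force: [0.1, -1.4, -3.4]
width: 0.027
grip_force: 40.0
(array([0.331, 0.202, 0.009]), array([-0.001,  0.001,  0.003])) (array([0.669, 0.167, 0.008]), array([-0.002,  0.   , -0.08 ])) (array([1.046, 0.141, 0.075]), array([-0.002,  0.   , -0.205]))
```

```bash
python3 -m pendant '[[1,0.12,0.04,0,0,0,-0.02],[1,0.28,0.09,0,0,0,-0.05],[1,0.44,0.13,0,0,0,-0.08],[1,0.6,0.16,0.01,0,0,-0.11],[1,0.76,0.15,0.02,0,0,-0.14],[1,0.9,0.14,0.05,0,0,-0.17],[1,1,0.14,0.075,0,0,-0.205],[1,1,0.14,0.075,0,0,-0.205]]' 40
python3 - <<'E'
from g import *
print(rows(tr(-.04,-.037,.154),Qd(30)))
c=cam("top"); cv2.imwrite("pics/t11.png",cv2.resize(c["bgr"][100:310,20:300],(800,600)))
E
```

```text
time: 40.3
ee_pos: [0.5624, 0.2471, 0.341]
eef_rot: [0.501, 0.866, -0.001, -0.001]
ft_force: [0.3, -0.9, -3.0]
width: 0.0274
grip_force: 40.0
(array([0.044, 0.023, 0.623]), array([-0.001, -0.   , -0.001]))
```

View pics/t11.png

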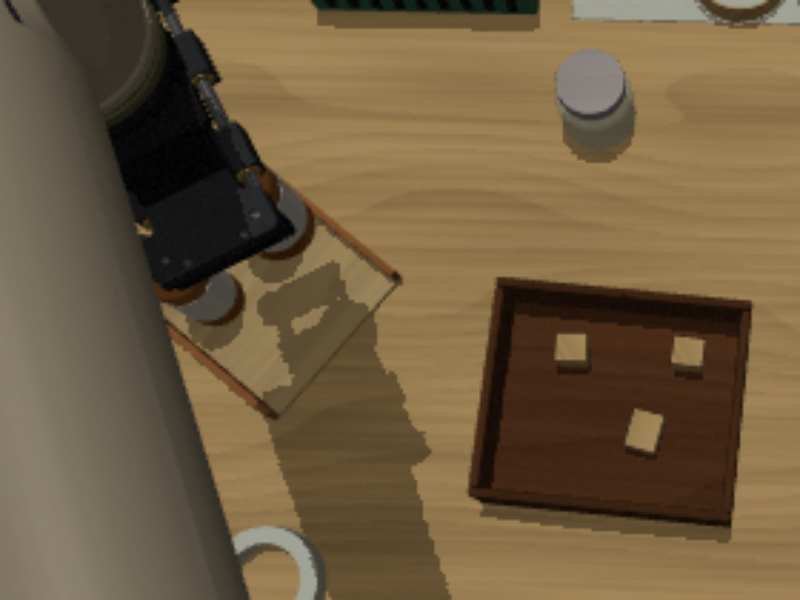

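The two standing bottles show bases at crop (213,298) and (283,225), and the blocks are safe in the bin. Lowering bottle1.

```bash
python3 -m pendant '[[1,0.053,0.02,0.1,0,0,0],[1,0.053,0.02,0.25,0,0,0],[1,0.053,0.02,0.4,0,0,0],[1,0.053,0.02,0.52,0,0,0],[1,0.053,0.02,0.59,0,0,0],[1,0.053,0.02,0.615,0,0,0],[1,0.053,0.02,0.62,0,0,0],[1,0.053,0.02,0.62,0,0,0]]' 40; python3 -m pendant '[[1,0,0,0.006,0,0,0],[1,0,0,0.006,0,0,0]]' 40
```

```text
time: 41.35
ee_pos: [0.5615, 0.2606, 0.1584]
eef_rot: [0.504, 0.864, 0.001, 0.0]
ft_force: [0.1, 0.2, -1.9]
width: 0.0273
grip_force: 40.0
time: 41.6
ee_pos: [0.5609, 0.2607, 0.1558]
eef_rot: [0.503, 0.864, 0.0, 0.0]
ft_force: [-0.0, -1.4, -2.9]
width: 0.0273
grip_force: 40.0
```

```bash
python3 -m pendant '[[1,0,0,0.006,0,0,0],[1,0,0,0.006,0,0,0]]' 40
```

```text
time: 41.85
ee_pos: [0.5607, 0.2606, 0.1536]
eef_rot: [0.503, 0.864, 0.0, -0.0]
ft_force: [-0.2, -0.4, -2.5]
width: 0.0271
grip_force: 40.0
```

```bash
python3 -m pendant '[[1,0,0,0.006,0,0,0],[1,0,0,0.006,0,0,0]]' 40;  python3 -m pendant '[[1,0,0,0.004,0,0,0],[1,0,0,0.004,0,0,0]]' 40
```

```text
time: 42.1
ee_pos: [0.5611, 0.2607, 0.1523]
eef_rot: [0.503, 0.864, 0.001, 0.0]
ft_force: [0.2, 0.4, 1.5]
width: 0.0269
grip_force: 40.0
time: 42.35
ee_pos: [0.5614, 0.2609, 0.1523]
eef_rot: [0.503, 0.864, 0.001, 0.0]
ft_force: [-2.0, -1.3, 10.8]
width: 0.0271
grip_force: 40.0
```

```bash
python3 -m pendant '[[0.25,0,0,0,0,0,0],[0.1,0,0,0,0,0,0],[-0.1,0,0,0,0,0,0],[-0.15,0,0,-0.05,0,0,0],[-0.15,0,0,-0.15,0,0,0],[-0.15,0,0,-0.3,0,0,0],[-0.15,0,0,-0.5,0,0,0],[-0.15,0,0,-0.65,0,0,0]]' 40
python3 -m pendant '[[-0.15,-0.1,-0.04,-0.03,0,0,0.02],[-0.15,-0.28,-0.09,-0.05,0,0,0.05],[-0.15,-0.46,-0.14,-0.05,0,0,0.09],[-0.15,-0.64,-0.2,-0.05,0,0,0.12],[-0.15,-0.82,-0.25,-0.05,0,0,0.16],[-0.15,-1,-0.3,-0.05,0,0,0.2],[-0.15,-1,-0.37,-0.05,0,0,0.24],[-0.15,-1,-0.37,-0.05,0,0,0.245]]' 40
python3 - <<'E'
from g import *
c,k=caps();print(k)
print(rows(bot(3,.3),QB))
E
```

```text
time: 43.35
ee_pos: [0.5609, 0.2604, 0.3497]
eef_rot: [0.503, 0.864, 0.002, 0.001]
ft_force: [1.0, 0.6, 0.6]
width: 0.0499
grip_force: 0.0
time: 44.35
ee_pos: [0.6111, -0.0578, 0.361]
eef_rot: [0.708, 0.706, 0.0, -0.0]
ft_force: [-0.1, 1.2, -0.1]
width: 0.0503
grip_force: 0.0
[(np.float64(342.5), np.float64(211.5))]
(array([-0.481, -0.533,  0.19 ]), array([-0.205, -0.044,  0.194]))
```

```bash
python3 -m pendant '[[-0.15,-0.08,-0.09,0,-0.04,0,0.04],[-0.15,-0.18,-0.2,0,-0.08,-0.01,0.08],[-0.15,-0.28,-0.31,0.02,-0.12,-0.02,0.12],[-0.15,-0.38,-0.42,0.07,-0.17,-0.03,0.16],[-0.15,-0.48,-0.53,0.14,-0.205,-0.044,0.194],[-0.15,-0.481,-0.533,0.19,-0.205,-0.044,0.194],[-0.15,-0.481,-0.533,0.19,-0.205,-0.044,0.194]]' 40
python3 - <<'E'
from g import *
print(rows(bot(3,.222),QB),rows(bot(3,.145),QB))
E
```

```text
time: 45.28
ee_pos: [0.4529, -0.199, 0.3033]
eef_rot: [0.816, 0.536, 0.118, 0.181]
ft_force: [0.4, 0.1, 0.4]
width: 0.0501
grip_force: 0.0
(array([-0.004,  0.   ,  0.259]), array([-0.   ,  0.   ,  0.002])) (array([-0.004,  0.001,  0.515]), array([-0.   ,  0.   ,  0.002]))
```

```bash
python3 -m pendant '[[-0.15,0.004,0,0.12,0,0,0],[-0.15,0.004,0,0.25,0,0,0],[-0.15,0.004,0,0.38,0,0,0],[-0.15,0.004,0,0.47,0,0,0],[-0.15,0.004,0,0.514,0,0,0],[-0.15,0.004,0,0.514,0,0,0],[1,0.004,0,0.514,0,0,0],[1,0.004,0,0.514,0,0,0]]' 40
python3 -m pendant '[[1,0,0,0,0,0,0],[1,0,0,0,0,0,0],[1,0,0,-0.05,0,0,0],[1,0,0,-0.15,0,0,0],[1,0,0,-0.27,0,0,0],[1,0,0,-0.39,0,0,0],[1,0,0,-0.5,0,0,0],[1,0,0,-0.53,0,0,0]]' 40
python3 - <<'E'
from g import *
print(rows((.58,.05,.36),Qd(5)))
E
```

```text
time: 46.28
ee_pos: [0.5134, -0.2248, 0.1646]
eef_rot: [0.816, 0.535, 0.118, 0.182]
ft_force: [-0.7, -0.7, 0.1]
width: 0.0376
grip_force: 0.0
time: 47.28
ee_pos: [0.4513, -0.1979, 0.3093]
eef_rot: [0.816, 0.535, 0.119, 0.182]
ft_force: [-0.2, -0.5, -3.0]
width: 0.0272
grip_force: 40.0
(array([ 0.929,  0.129, -0.126]), array([ 0.205,  0.052, -0.234]))
```

```bash
python3 -m pendant '[[1,0.06,0.02,-0.08,0.03,0,0],[1,0.18,0.05,-0.15,0.09,0,-0.02],[1,0.32,0.07,-0.18,0.15,0.01,-0.05],[1,0.48,0.09,-0.17,0.2,0.02,-0.09],[1,0.65,0.11,-0.16,0.204,0.03,-0.12],[1,0.82,0.12,-0.14,0.204,0.04,-0.16],[1,0.93,0.129,-0.126,0.204,0.05,-0.19],[1,0.93,0.129,-0.126,0.204,0.052,-0.233]]' 40
python3 - <<'E'
from g import *
print(rows((.53,.2,.36),Qd(20)),rows(tr(-.04,.037,.34),Qd(30)))
E
```

```text
time: 48.28
ee_pos: [0.5811, 0.0531, 0.355]
eef_rot: [0.674, 0.739, -0.002, -0.0]
ft_force: [-0.4, -0.5, -2.3]
width: 0.027
grip_force: 40.0
(array([ 0.503, -0.125, -0.017]), array([-0.002,  0.001, -0.123])) (array([ 0.865, -0.184,  0.049]), array([-0.002,  0.001, -0.206]))
```

```bash
python3 -m pendant '[[1,0.12,-0.03,0,0,0,-0.02],[1,0.28,-0.06,0,0,0,-0.05],[1,0.44,-0.1,0,0,0,-0.09],[1,0.6,-0.14,0,0,0,-0.13],[1,0.74,-0.17,0.02,0,0,-0.17],[1,0.85,-0.184,0.03,0,0,-0.2],[1,0.865,-0.184,0.05,0,0,-0.206],[1,0.865,-0.184,0.05,0,0,-0.206]]' 40
python3 - <<'E'
from g import *
print(rows(tr(-.04,.037,.154),Qd(30)))
c=cam("side"); cv2.imwrite("pics/s12.png",cv2.resize(c["bgr"][200:380,60:300],(800,600)))
E
```

```text
time: 49.28
ee_pos: [0.5035, 0.3035, 0.3417]
eef_rot: [0.503, 0.864, -0.001, 0.0]
ft_force: [1.5, 0.4, -1.2]
width: 0.027
grip_force: 40.0
(array([0.011, 0.003, 0.626]), array([-0.001,  0.001, -0.004]))
```

View pics/s12.png

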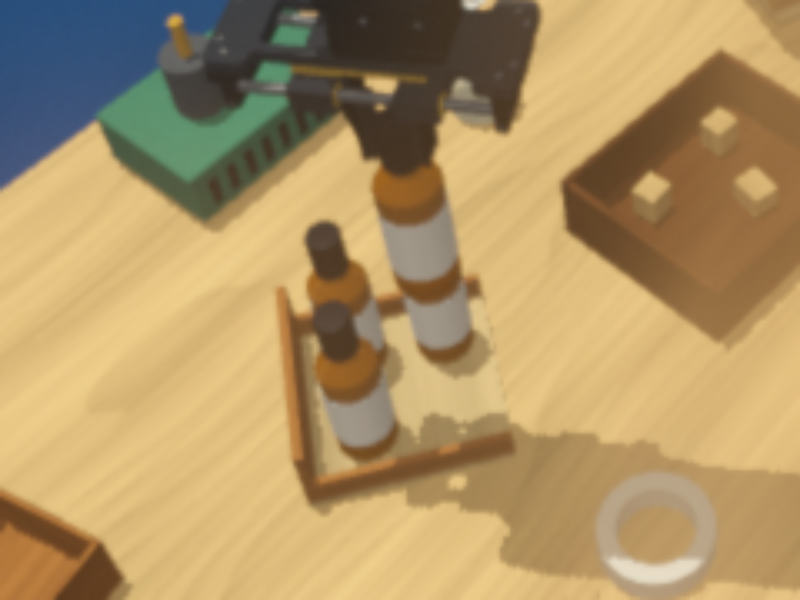

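Three bottles stand upright on the tray and the fourth spot (about (450,410)) is free. Lowering bottle3.

```bash
python3 -m pendant '[[1,0.011,0.003,0.1,0,0,0],[1,0.011,0.003,0.25,0,0,0],[1,0.011,0.003,0.4,0,0,0],[1,0.011,0.003,0.52,0,0,0],[1,0.011,0.003,0.59,0,0,0],[1,0.011,0.003,0.615,0,0,0],[1,0.011,0.003,0.62,0,0,0],[1,0.011,0.003,0.62,0,0,0]]' 40; python3 -m pendant '[[1,0,0,0.008,0,0,0],[1,0,0,0.008,0,0,0]]' 40
```

```text
time: 50.32
ee_pos: [0.5028, 0.3073, 0.158]
eef_rot: [0.503, 0.864, 0.0, 0.0]
ft_force: [-0.5, 0.0, -2.2]
width: 0.0271
grip_force: 40.0
time: 50.58
ee_pos: [0.5021, 0.3074, 0.1547]
eef_rot: [0.503, 0.864, -0.0, -0.0]
ft_force: [-0.2, 0.4, -1.7]
width: 0.0272
grip_force: 40.0
```

```bash
python3 -m pendant '[[1,0,0,0.006,0,0,0],[1,0,0,0.006,0,0,0]]' 40
```

```text
time: 50.82
ee_pos: [0.5022, 0.3074, 0.1528]
eef_rot: [0.503, 0.864, -0.0, -0.0]
ft_force: [0.3, -0.9, -1.0]
width: 0.0272
grip_force: 40.0
```

```bash
python3 -m pendant '[[1,0,0,0.005,0,0,0],[1,0,0,0.005,0,0,0]]' 40
```

```text
time: 51.08
ee_pos: [0.5026, 0.3077, 0.1526]
eef_rot: [0.503, 0.864, 0.0, 0.0]
ft_force: [-2.2, -1.8, 9.4]
width: 0.0273
grip_force: 40.0
```

```bash
python3 -m pendant '[[0.25,0,0,0,0,0,0],[0.1,0,0,0,0,0,0],[-0.1,0,0,0,0,0,0],[-0.15,0,0,-0.05,0,0,0],[-0.15,0,0,-0.15,0,0,0],[-0.15,0,0,-0.3,0,0,0],[-0.15,0,0,-0.5,0,0,0],[-0.15,0,0,-0.65,0,0,0]]' 40
python3 -m pendant '[[-0.15,-0.1,-0.04,-0.03,0,0,0.02],[-0.15,-0.28,-0.09,-0.05,0,0,0.05],[-0.15,-0.46,-0.14,-0.05,0,0,0.09],[-0.15,-0.64,-0.2,-0.05,0,0,0.12],[-0.15,-0.82,-0.25,-0.05,0,0,0.16],[-0.15,-1,-0.3,-0.05,0,0,0.2],[-0.15,-1,-0.3,-0.05,0,0,0.2],[-0.15,-1,-0.3,-0.05,0,0,0.2]]' 40
python3 - <<'E'
from g import *
t=cam("top"); s=cam("side"); cv2.imwrite("pics/f13.png",np.hstack([t["bgr"][40:400,:460:],s["bgr"][60:420,60:400]])); print(t["bgr"].shape)
E
```

```text
time: 52.08
ee_pos: [0.5024, 0.3072, 0.3501]
eef_rot: [0.503, 0.864, 0.001, 0.0]
ft_force: [1.6, 0.5, -0.6]
width: 0.0501
grip_force: 0.0
time: 53.08
ee_pos: [0.5718, 0.0018, 0.3612]
eef_rot: [0.672, 0.741, -0.001, -0.0]
ft_force: [0.3, 0.6, -0.1]
width: 0.0501
grip_force: 0.0
(420, 560, 3)
```

View pics/f13.png

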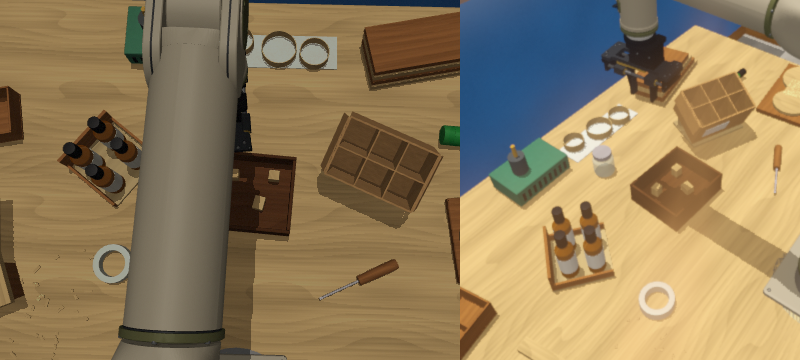

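All four bottles stand upright on the tray and the carton is empty. The three blocks are still in the box, which got nudged aside. The jar and tape are in place, and the arm is clear.

```bash
python3 -c "
from bench import r
print(r.close_job())"
```

```text
the job is handed in; nothing more can be done
None
```

Handed in: the three blocks are in the box, the tray is flat on the bench with all four bottles upright on it, and the jar and tape are where they were; while setting the tray down I briefly pressed it onto the bench at 81 N wrist force (limit 120 N).

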